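# Seat a wax block in the sawing jig and snap the toggle clamp shut

## Robot

A 6-joint arm with a two-finger parallel gripper is mounted at the origin on a cart in front of the work surface, level with it; the furniture and walls round the work are solid. World frame = base frame: x ahead of the robot, y to its left, z up, the work surface at z = 0. Lengths are in m, angles in rad, forces in N, time in s.
With the tool pointing down it reaches from about 0.35 to 0.975 m from the base axis. Payload 4.9 kg.
Tool frame: the origin (TCP) lies on the mounting face of the last link; the fingertips stand 173 mm ahead of it and the grasp point (between the pads) lies 155 mm ahead of it; z points along the fingers, y is the direction in which the jaws open and shut (so a half turn about z gives the same grasp; the last joint's range is limited). The gripper opens to 85 mm and grips with 20 to 120 N. Pads are 22 mm wide; open, the fingers measure 114 mm over their backs; the gripper's body (76 mm by 85 mm) begins 54 mm behind the grasp point. The pads swing forward as they close: fully open they stand 13 mm farther back than shut.
Start: joints at [-1.431, 0.053, 1.613, -0, 1.476, -0.119], TCP at [0.16, -0.604, 0.405] pointing down, gripper open.
Joint ranges: [-3.01, 3.01], [-1.01, 2.22], [0.06, 2.58], [-1.02, 4.17], [0.09, 2.62], [-3.14, 3.14]. Speed limits (rad/s): [2.57, 2.57, 3.14, 3.14, 3.14, 3.14].

## Interface

Orientations are given as a unit quaternion [w, x, y, z].
In Python, from plant import manip gives the robot as it stands.
- The arm moves only by the tool play_rows, never from a script. Its argument "increments" is a list of rows, each an object with "offset": the shift along the tool's x, y, z in mm, a list of three; "twist": the turn about the tool's z in rad; "grip": the opening, from 0 (shut) to 1 (fully open). In form: [{"offset": [dx, dy, dz], "twist": twist, "grip": grip}, ...]. A call has 1 to 5 rows; each row is the pose to reach, as a shift and turn from the pose commanded when the call began, along the tool's axes at that moment; what a row does not reach only later rows make up. A row lasts 1/12 s, in which the tool goes at most 41.7 mm and 7.16 degrees, less where a joint would pass 70% of its speed; a pose out of reach is approached as far as the arm can. A call with a gripper value outside its range is refused whole. The fingers move at their own pace and stop on an object; the grip force is fixed at half the most. Time passes only in rows, so rows that repeat a pose let the fingers close. It gives the time, the measured TCP pose, the force and the opening at its end, in the units of the state.
- manip.state(): the state, without advancing time (a new reading comes with each control period).
- manip.grab_frame(name): name is "scene" or "top" or "wrist"; returns the picture (400x640x3 uint8, blue, green, red); there is no depth.
- manip.get_calibration(name): a dict with "fx", "fy", "cx", "cy" (pixels), "k1" (the pictures are not rectified: a ray, as slopes to the right and down, at radius r is drawn at 1 + k1 r^2 times it, then the intrinsics apply), "T" (4x4, takes a point from camera to world coordinates). Camera axes: x right, y down, z forward; pixel columns grow to the right and rows downward; lengths in m; the calibration is good to about 2 mm. A picture is of the moment at which its call begins: read the wrist's pose just before it. get_calibration takes no time and is no camera call; for the wrist camera it gives the pose at the moment of the call.
- manip.job_done(): hands the job in, once; it reports no verdict.
Trained networks look in the newest picture that a camera, given by its name, has taken for a name from the list of things; names that differ only in an ending like _2 or _b are one class to them, and where a whole thing is asked for, a point or a joint stands for the part that bears it (a point fixed in the world has none). Each returns a list of dicts, best first, with "p" (0 to 1); they miss things now and then, are a little off and sometimes report something else, mostly with a low value. They report only what shows in the picture. A call takes as long as a camera call.
- manip.boxes_of(query, camera): "xyz" ([x, y, z] in m, in the coordinates of the camera as it stood for that picture, good to about 4 mm: the middle of the surface that is visible of it).
- manip.tip_of(query, camera): "xyz" ([x, y, z] in m, in the coordinates of the camera as it stood for that picture, good to about 4 mm: a listed point, or the origin of a listed thing).
The state is a dict: "time": time; "joint_pos": joint angles; "joint_vel": joint speeds; "joint_efforts": joint torques, N m; "tool_pos": TCP position; "tool_rot": TCP orientation; "contact_force": force on the tool from outside, world axes, zero at the start; "ft_torque": the same for the moment, N m; "gripper_width": opening from 0.0 (shut) to 1.0 (fully open).
Only numpy, scipy, OpenCV 4.12 (cv2) and the standard library are available. Lean on these libraries where they do the work, as an engineer would, in place of code of your own. Each camera call takes 0.05 s, during which the arm holds its last target. There are 200 camera calls.

## Task

Load the sawing jig by pushing only: gently slide the blue wax block over the jig's plate, without gripping or lifting it (wax marks easily), until it sits snug in the corner, flat against both the back rail and the end stop. Then push the orange clamp lever down past its dead point until it snaps into lock and the rubber tip holds the block there. Leave the other loose things on the desk where they lie.

Things in the scene. Friction and masses are not known exactly. Their poses are not given: they have to be found in the camera images.
- saw_jig: sawing jig, fixed to the desk: aluminium plate 120 (x) x 220 (y) mm, top 10 mm above the desk. Origin: centre of the plate at desk height; x points from its open front to the back rail, y from the block's side to the clamp lever's side, z up; turned up to 0.4 rad from the world axes. The clamp's steel bracket stands behind the end stop at y = 25 to 90 mm, |x| < 30 mm, up to 62 mm high
- fence_corner (a point): the jig's inner corner on the plate's top face; axes as the jig's, at jig x = 15, y = -12 mm. From it the dark steel back rail runs 96 mm towards -y (its face looks to -x; 14 mm thick, 15 mm high over the plate, one narrow saw slit) and the end stop 47 mm towards -x (its face looks to -y; 10 mm thick, 15 mm high)
- wax_block: blue wax block, 30 (x) x 46 (y) x 26 (z) mm, 25 to 50 g, loose on the plate; origin at the centre of its underside. Starts 12 to 30 mm from the rail and 20 to 45 mm from the stop, turned up to 0.25 rad from the jig. Home: origin at x = 0, y = -35 mm of the jig, axes along the jig's
- clamp_spindle: rubber-tipped steel spindle at the end of the clamp's hold-down arm. While the lever is up the arm stands upright behind the stop (its top 142 mm above the desk), the spindle's tip pointing to the block's side at about jig y = 40 mm, 130 mm above the desk; locked, the round tip (15 mm wide) presses on the middle of the block's top. Origin: 75 mm from the arm's pivot
- lever_pivot (a point): the lever's hinge line, at jig x = 0, y = 74 mm, 52 mm above the desk; it runs along the jig's x, so the lever swings in the jig's y-z plane
- lever_grip (a point): point on the centre line of the round orange lever grip, 100 mm from the pivot (grip 19 mm thick, from 40 to 131 mm from the pivot). While up, the lever leans about 60 degrees above level towards +y of the jig; it swings down to level (top of the grip then about 65 mm above the desk)
- clamp_lever (a joint): lever angle, rad: 0 = fully up (open), starts at 0 to 0.15, grows as it is pushed down and the arm comes down with it. Below 0.35 it stays where it is left, then the arm's weight draws it on till the rubber tip rests on the block at about 0.7; from there it resists, with at most 10 N at the grip, up to the dead point at 0.90; past it the clamp's spring drives it to its stop at 1.02 = locked
- green_block: bystander: green wax block 32 x 52 x 20 mm on the desk in front of the jig
- flat_block: bystander: flat green wax block 26 x 60 x 14 mm on the desk behind the jig
- red_scriber: bystander: red-handled scriber, 105 mm long, 11 mm thick, on the desk by the lever's end of the jig
- sanding_stick: bystander: flat sanding stick 21 x 160 x 6 mm on the desk behind the jig
- punch: bystander: black turned setting punch, 44 mm wide, 92 mm tall, standing to the left beyond the lever
- tape: bystander: masking tape roll, 62 mm wide, 18 mm high, lying near left

How it is judged:
By the outcome, as a careful person would: the job done as asked, in the order asked, and still so for the second after the job is handed in, with the robot touching nothing.
It also fails if it takes over 54 s, if anything falls off the work surface, if the arm or the gripper's body presses on something with over 40 N, if the wrist force passes 120 N, or if a joint passes its speed limit or range.

## Working session

There is one attempt and no reset: what is moved stays moved. The work goes in short steps, Python scripts to look and compute and a tool call to move; the robot and the scene stay as the last step left them, time stands still between calls to the robot, and variables do not carry over. Pictures are saved under pics/ and viewed, about 8 in all and at most 12, crops included, and the job is handed in when it is done.

Besides the shell and the picture viewer there is one more tool, called after "Emit:" as name(argument=value, ...), one argument or row to a line, values as JSON. play_rows: Moves the arm, as the interface text tells. Its arguments: {"type":"object","properties":{"increments":{"type":"array"}},"required":["increments"]}

```bash
mkdir -p pics; ls; cat > h.py <<'E'
import numpy as np, cv2
from plant import manip
def w(c,p):
    T=np.array(manip.get_calibration(c)["T"]); return T[:3,:3]@np.array(p)+T[:3,3]
def find(c,names,fn="tip_of"):
    for n in names:
        for d in getattr(manip,fn)(n,c)[:2]:
            print(c,fn,n,round(d["p"],2),np.round(w(c,d["xyz"])*1000,1))
def proj(c,P,T=None):
    k=manip.get_calibration(c);T=np.array(k["T"]) if T is None else T
    q=(np.array(P)-T[:3,3])@T[:3,:3]; s=q[:,:2]/q[:,2:]; s=s*(1+k["k1"]*(s**2).sum(1,keepdims=True))
    return s*[k["fx"],k["fy"]]+[k["cx"],k["cy"]]
def unproj(c,uv,z):
    k=manip.get_calibration(c);T=np.array(k["T"]);K=np.array([[k["fx"],0,k["cx"]],[0,k["fy"],k["cy"]],[0,0,1.]])
    s=cv2.undistortPoints(np.array(uv,float).reshape(-1,1,2),K,np.array([k["k1"],0,0,0.]))[:,0]
    r=np.c_[s,np.ones(len(s))]@T[:3,:3].T; return T[:3,3]+r*((z-T[2,3])/r[:,2:])
E
python3 - <<'E'
from h import *
a=manip.grab_frame("top")
find("top",["saw_jig","fence_corner","wax_block","clamp_spindle","lever_pivot","lever_grip"])
b=manip.grab_frame("scene")
find("scene",["saw_jig","fence_corner","wax_block","clamp_spindle","lever_pivot","lever_grip","punch","red_scriber"])
cv2.imwrite("pics/top.png",a);cv2.imwrite("pics/scene.png",b)
for c in("top","scene","wrist"):print(c,{k:np.round(v,3).tolist() for k,v in manip.get_calibration(c).items()})
s=manip.state();print(s)
E
```

```text
pics
top tip_of saw_jig 0.91 [512.3 -81.3   0.9]
top tip_of fence_corner 0.55 [527.1 -92.2   9.3]
top tip_of fence_corner 0.36 [575.7 -12.1   1.8]
top tip_of wax_block 0.56 [ 517.9 -151.8   11.7]
top tip_of clamp_spindle 0.41 [492.3 -27.7 123.4]
top tip_of lever_pivot 0.57 [485.7 -18.   54.2]
top tip_of lever_pivot 0.47 [ 5.098e+02 -8.270e+01  2.000e-01]
top tip_of lever_grip 0.69 [465.   33.6 136. ]
scene tip_of saw_jig 0.62 [519.9 -81.6  -3. ]
scene tip_of fence_corner 0.65 [535.1 -90.3  10.1]
scene tip_of wax_block 0.61 [ 511.1 -147.    16.4]
scene tip_of clamp_spindle 0.56 [383.3 228.1  -3.8]
scene tip_of clamp_spindle 0.51 [494.9 -31.1 121.9]
scene tip_of lever_pivot 0.58 [493.3 -13.5  55.5]
scene tip_of lever_grip 0.62 [467.5  40.1 134.6]
scene tip_of punch 0.75 [644.8 374.4  -5.9]
scene tip_of punch 0.62 [575.3 -10.8   0. ]
scene tip_of red_scriber 0.69 [496.6 -28.  122.9]
scene tip_of red_scriber 0.56 [379.9  24.4   0.5]
top {'fx': 504.578, 'fy': 504.578, 'cx': 311.755, 'cy': 203.278, 'k1': 0.048, 'T': [[0.029, -0.994, 0.108, 0.428], [-0.999, -0.031, -0.015, 0.115], [0.018, -
[... 462 characters left out ...]
.8, 'joint_pos': array([-1.43100032e+00,  5.26632549e-02,  1.61288359e+00, -6.46703700e-06,
        1.47600661e+00, -1.18994259e-01]), 'joint_vel': array([ 0.00069313, -0.00110446, -0.00031155, -0.00090214, -0.00020688,
        0.0006659 ]), 'joint_efforts': array([ 1.97468021e-04, -3.93625653e+01, -3.70444787e+01, -1.89517259e-04,
        1.46186899e-04, -4.70414747e-06]), 'tool_pos': array([ 0.15994493, -0.60416672,  0.40473619]), 'tool_rot': array([ 1.96331883e-05,  9.91640084e-01,  1.29034661e-01, -3.01497306e-06]), 'contact_force': array([ 1.51328871e+00, -1.57541883e-05,  1.36416551e-01]), 'ft_torque': array([-0.02812493,  0.02281617,  0.02577689]), 'gripper_width': 1.0004441076817268}
```

```bash
python3 - <<'E'
from h import *
a=cv2.imread("pics/top.png")
p=proj("top",[[.51,-.08,.02]])[0].astype(int);print(p)
x0,y0=max(p[0]-120,0),max(p[1]-100,0)
c=cv2.resize(a[y0:y0+180,x0:x0+240],None,fx=3.3,fy=3.3,interpolation=cv2.INTER_CUBIC)
print(x0,y0)
cv2.imwrite("pics/topc.png",c)
E
```

```text
[388 224]
268 124
```

View pics/topc.png

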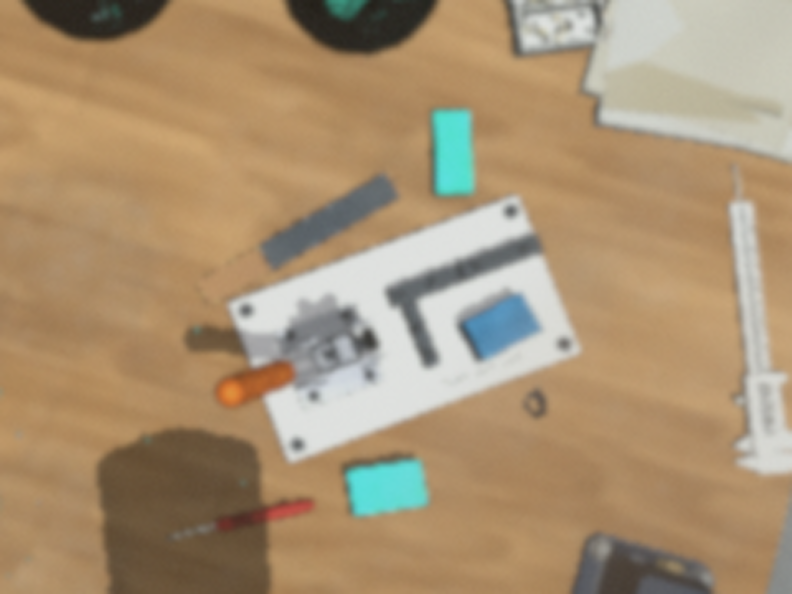

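View pics/scene.png

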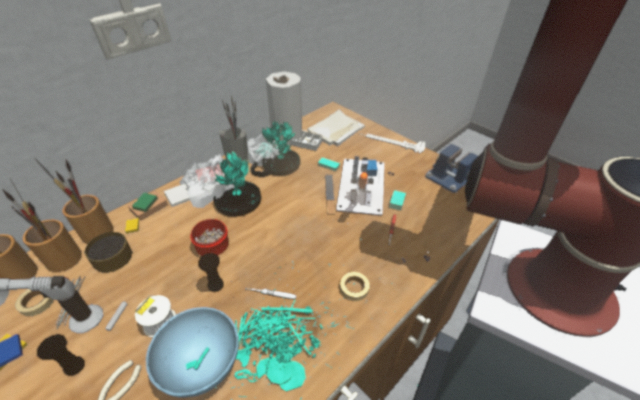

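```bash
cat >> h.py <<'E'
def fit(model,pts):
    m,p=np.array(model,float),np.array(pts)[:,:2]; mc,pc=m-m.mean(0),p-p.mean(0)
    a=np.arctan2((mc[:,0]*pc[:,1]-mc[:,1]*pc[:,0]).sum(),(mc*pc).sum()); c,s=np.cos(a),np.sin(a);R=np.array([[c,-s],[s,c]])
    t=p.mean(0)-R@m.mean(0); return t,a,R,np.linalg.norm(m@R.T+t-p,axis=1)
E
python3 - <<'E'
from h import *
s=lambda l:[[268+x/3.3,124+y/3.3] for x,y in l]
P=unproj("top",s([(518,197),(580,352),(290,462),(228,302)]),.01)
t,a,R,e=fit([[.06,-.11],[-.06,-.11],[-.06,.11],[.06,.11]],P);print("jig",t,a,e)
B=unproj("top",s([(520,293),(541,328),(482,360),(462,325)]),.036)
tb,ab,_,e=fit([[.015,-.023],[-.015,-.023],[-.015,.023],[.015,.023]],B);print("block",tb,ab,e,"injig",(tb-t)@R,ab-a)
st=manip.state();print(st["tool_pos"])
E
```

```text
jig [ 0.51317098 -0.08606705] 0.38526237538843067 [0.00198708 0.00176797 0.00154082 0.00054646]
block [ 0.51411723 -0.14800918] 0.5307789970959325 [0.00125349 0.00111751 0.00143596 0.00125597] injig [-0.02240111 -0.05775737] 0.1455166217075018
[ 0.15994493 -0.60416672  0.40473619]
```

Emit:
play_rows(
  increments=[
    {"offset":[30,-26,0],"twist":0,"grip":0},
    {"offset":[61,-52,0],"twist":0,"grip":0},
    {"offset":[92,-78,0],"twist":0,"grip":0},
    {"offset":[122,-104,0],"twist":0,"grip":0},
    {"offset":[153,-130,0],"twist":0,"grip":0},
  ],
)

```text
time: 1.22
tool_pos: [0.2751, -0.4378, 0.4047]
tool_rot: [0.0, 0.992, 0.129, 0.0]
contact_force: [0.4, 0.1, -0.5]
gripper_width: 0.3
```

Emit:
play_rows(
  increments=[
    {"offset":[30,-26,0],"twist":0,"grip":0},
    {"offset":[61,-52,0],"twist":0,"grip":0},
    {"offset":[92,-78,0],"twist":0,"grip":0},
    {"offset":[122,-104,0],"twist":0,"grip":0},
    {"offset":[153,-130,0],"twist":0,"grip":0},
  ],
)

```text
time: 1.63
tool_pos: [0.3898, -0.2727, 0.4051]
tool_rot: [0.0, 0.992, 0.129, 0.0]
contact_force: [0.6, -0.3, 0.2]
gripper_width: 0.002
```

Emit:
play_rows(
  increments=[
    {"offset":[27,-23,15],"twist":-0.04,"grip":0},
    {"offset":[54,-46,30],"twist":-0.08,"grip":0},
    {"offset":[81,-69,45],"twist":-0.126,"grip":0},
    {"offset":[108,-92,60],"twist":-0.126,"grip":0},
    {"offset":[134,-114,75],"twist":-0.126,"grip":0},
  ],
)

```text
time: 2.05
tool_pos: [0.4903, -0.1281, 0.3294]
tool_rot: [0.0, 0.981, 0.191, 0.0]
contact_force: [0.3, -1.2, 0.1]
gripper_width: 0.004
```

Emit:
play_rows(
  increments=[
    {"offset":[0,0,0],"twist":0,"grip":0},
    {"offset":[0,0,0],"twist":0,"grip":0},
  ],
)

```text
time: 2.22
tool_pos: [0.4898, -0.1285, 0.3285]
tool_rot: [-0.001, 0.981, 0.193, -0.001]
contact_force: [0.1, 0.1, 0.6]
gripper_width: -0.001
```

```bash
python3 - <<'E'
from h import *
print(manip.state())
a=manip.grab_frame("wrist");cv2.imwrite("pics/w1.png",a)
np.save("w1T.npy",manip.get_calibration("wrist")["T"])
find("wrist",["saw_jig","fence_corner","wax_block","clamp_spindle","lever_pivot","lever_grip"])
E
```

```text
{'time': 2.2167, 'joint_pos': array([-4.03526480e-01, -1.75268622e-01,  1.96047762e+00, -2.62901786e-04,
        1.35888768e+00,  7.79052562e-01]), 'joint_vel': array([-0.04892153, -0.02598173, -0.01785719, -0.00828136,  0.00229386,
       -0.00829008]), 'joint_efforts': array([ 1.26822922e+00, -2.71508431e+01, -3.50502777e+01,  1.21389530e-01,
       -1.20672819e-02,  5.29940450e-02]), 'tool_pos': array([ 0.48984298, -0.12849114,  0.32848855]), 'tool_rot': array([-5.98285608e-04,  9.81213854e-01,  1.92919127e-01, -1.10728952e-03]), 'contact_force': array([0.10403166, 0.09260224, 0.55501448]), 'ft_torque': array([ 0.00212883, -0.05537281, -0.05034911]), 'gripper_width': -0.0006797574687395064}
wrist tip_of saw_jig 0.71 [516.  -86.    2.8]
wrist tip_of fence_corner 0.8 [531.  -94.8  13.6]
wrist tip_of fence_corner 0.5 [511.1 -86.6   4.8]
wrist tip_of wax_block 0.93 [ 516.2 -149.1   15.9]
wrist tip_of clamp_spindle 0.69 [492.5 -29.4 128. ]
wrist tip_of clamp_spindle 0.33 [ 644.1 -119.6    5.4]
wrist tip_of lever_pivot 0.93 [482.3 -18.4  51.6]
wrist tip_of lever_grip 0.67 [463.   36.1 135.9]
```

View pics/w1.png

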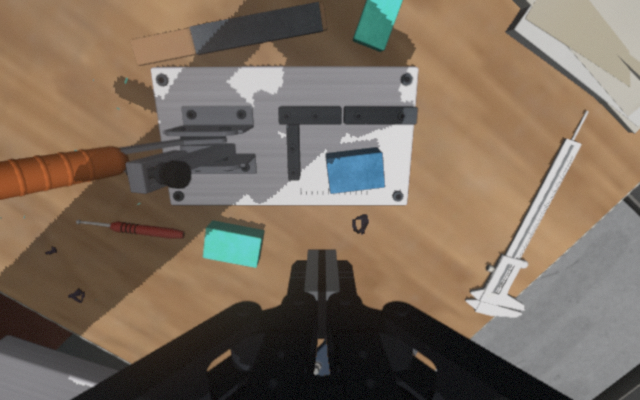

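```bash
cat >> h.py <<'E'
def block(img,lo=90):
    h=cv2.cvtColor(img,cv2.COLOR_BGR2HSV); m=cv2.inRange(h,(98,110,lo),(118,255,255)); m[:, :260]=0
    n,l,s,_=cv2.connectedComponentsWithStats(m); i=1+s[1:,4].argmax(); q=unproj("wrist",np.argwhere(l==i)[:,::-1],.036)[:,:2]
    return cv2.minAreaRect((q*1e3).astype(np.float32)),s[i]
E
python3 - <<'E'
from h import *
a=cv2.imread("pics/w1.png")
P=unproj("wrist",[(418,67),(407,205),(167,205),(152,67)],.01)
t,A,R,e=fit([[.06,-.11],[-.06,-.11],[-.06,.11],[.06,.11]],P);print("jig",t,A,e)
# corner of rail/stop at plate: top faces inner z=.025
C=unproj("wrist",[(299,123.5),(415,123.5),(299,180)],.025);print("corner",(C[:,:2]-t)@R)
for lo in(90,110,130):
    r,s=block(a,lo);print(lo,r,s)
    print((np.array(r[0])/1e3-t)@R)
k=a[185:189,355],a[152:156,355];print(a[140:200:3,355].tolist())
E
```

```text
jig [ 0.51387416 -0.08649651] 0.37714207817714357 [0.00042474 0.00132071 0.00293066 0.00155125]
corner [[ 0.015769   -0.01290725]
 [ 0.01637611 -0.1075499 ]
 [-0.03188629 -0.01213892]]
90 ((515.0068969726562, -149.6925048828125), (29.403850555419922, 44.49856948852539), 28.940214157104492) [ 327  152   57   41 1876]
[-0.02221974 -0.05917178]
110 ((514.8534545898438, -149.73712158203125), (29.118877410888672, 44.517574310302734), 29.16609001159668) [ 327  153   57   40 1849]
[-0.02237883 -0.05915676]
130 ((514.7920532226562, -149.81129455566406), (28.912919998168945, 44.49856948852539), 28.94021987915039) [ 327  153   57   40 1828]
[-0.02246323 -0.0592031 ]
[[197, 196, 197], [143, 141, 142], [143, 140, 140], [102, 95, 93], [61, 51, 41], [111, 86, 55], [178, 139, 82], [178, 137, 80], [183, 142, 84], [187, 145, 87], [179, 139, 84], [177, 135, 81], [175, 135, 79], [179, 138, 83], [176, 137, 82], [168, 128, 75], [167, 129, 75], [173, 166, 160], [195, 193, 194], [213, 214, 214]]
```

```bash
python3 - <<'E'
from h import *
t=np.array([.5139,-.0865]);A=.378;R=np.array([[np.cos(A),-np.sin(A)],[np.sin(A),np.cos(A)]])
p=manip.state()["tool_pos"];c,s=np.cos(.388),np.sin(.388)
for L in(.16,.173,.186):
    print(L,proj("wrist",[[p[0]+x*c-y*-s*-1,p[1]+x*s+y*c,p[2]-L] for x,y in((.011,.0),(-.011,0))]).round(1).tolist())
print("tool in jig",(p[:2]-t)@R*1e3)
print(unproj("wrist",[(361,224)],0), ((unproj("wrist",[(361,224)],0)[:,:2]-t)@R))
E
```

```text
0.16 [[323.3, 259.4], [323.4, 301.7]]
0.173 [[323.1, 246.0], [323.3, 285.8]]
0.186 [[323.0, 234.6], [323.2, 272.1]]
tool in jig [-39.2313149  -32.29157457]
[[ 0.46258695 -0.18263794  0.        ]] [[-0.08317148 -0.07041332]]
```

Emit:
play_rows(
  increments=[
    {"offset":[-23,27,10],"twist":0.01,"grip":0},
    {"offset":[-23,27,50],"twist":0.01,"grip":0},
    {"offset":[-23,27,88],"twist":0.01,"grip":0},
    {"offset":[-23,27,118],"twist":0.01,"grip":0},
    {"offset":[-23,27,131],"twist":0.01,"grip":0},
  ],
)

```text
time: 2.98
tool_pos: [0.4761, -0.1636, 0.1943]
tool_rot: [-0.002, 0.983, 0.185, -0.003]
contact_force: [0.0, 0.5, -1.3]
gripper_width: -0.0
```

Emit:
play_rows(
  increments=[
    {"offset":[0,0,5],"twist":0,"grip":0},
    {"offset":[0,0,7],"twist":0,"grip":0},
    {"offset":[0,0,7],"twist":0,"grip":0},
  ],
)

```text
time: 3.23
tool_pos: [0.4788, -0.1642, 0.1926]
tool_rot: [0.0, 0.983, 0.186, 0.001]
contact_force: [-0.4, 0.3, 0.4]
gripper_width: 0.002
```

```bash
cat >> h.py <<'E'
t=np.array([.5139,-.0865]);A=.378;R=np.array([[np.cos(A),-np.sin(A)],[np.sin(A),np.cos(A)]])
def rep(img=True):
    s=manip.state();p=s["tool_pos"];q=s["tool_rot"]
    print("t",s["time"],"tool jig",((p[:2]-t)@R*1e3).round(1),"z",p[2].round(4),"yaw",round(2*np.arctan2(q[2],q[1]),4),"F jig",(s["contact_force"][:2]@R).round(1),s["contact_force"][2].round(1))
    if img:
        a=manip.grab_frame("wrist");return a
E
python3 - <<'E'
from h import *
a=rep();cv2.imwrite("pics/w2.png",a);r,s=block(a);print(r,s,(np.array(r[0])/1e3-t)@R)
E
```

```text
t 3.2333 tool jig [-61.3 -59.3] z 0.1926 yaw 0.3742 F jig [-0.2  0.4] 0.4
((515.4010620117188, -146.76731872558594), (29.208778381347656, 44.745094299316406), 29.162981033325195) [ 260  157  114   81 7433] [-0.02084731 -0.05656671]
```

View pics/w2.png

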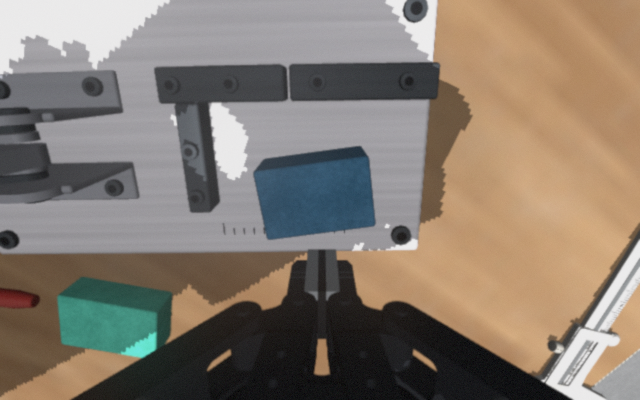

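Emit:
play_rows(
  increments=[
    {"offset":[4,-2,0],"twist":0,"grip":0},
    {"offset":[9,-2,0],"twist":0,"grip":0},
    {"offset":[13,-2,0],"twist":0,"grip":0},
    {"offset":[17,-2,0],"twist":0,"grip":0},
    {"offset":[21,-2,0],"twist":0,"grip":0},
  ],
)

```text
time: 3.7
tool_pos: [0.4979, -0.1539, 0.1921]
tool_rot: [0.0, 0.982, 0.186, 0.0]
contact_force: [0.5, -0.2, -0.4]
gripper_width: 0.0
```

Emit:
play_rows(
  increments=[
    {"offset":[3,0,0],"twist":0,"grip":0},
    {"offset":[6,0,0],"twist":0,"grip":0},
    {"offset":[8,0,0],"twist":0,"grip":0},
    {"offset":[10,0,0],"twist":0,"grip":0},
    {"offset":[10,0,0],"twist":0,"grip":0},
  ],
)

```text
time: 4.12
tool_pos: [0.5068, -0.1504, 0.1917]
tool_rot: [-0.0, 0.982, 0.186, 0.0]
contact_force: [0.6, -0.2, 1.0]
gripper_width: -0.002
```

```bash
sed -i 's/m\[:, :260\]=0/m[:, :200]=0/' h.py; python3 - <<'E'
from h import *
a=rep();cv2.imwrite("pics/w3.png",a);r,s=block(a,60);print(r,s,(np.array(r[0])/1e3-t)@R)
E
```

```text
t 4.1167 tool jig [-30.2 -56.7] z 0.1917 yaw 0.375 F jig [ 0.4 -0.4] 1.0
((533.6470947265625, -140.26206970214844), (33.73611068725586, 44.565223693847656), 21.472915649414062) [ 270  186  111   77 7342] [-0.00148852 -0.05725463]
```

View pics/w3.png

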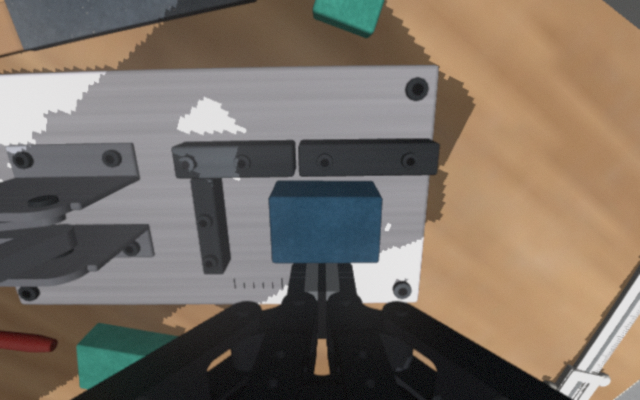

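Emit:
play_rows(
  increments=[
    {"offset":[1,0,0],"twist":0,"grip":0},
    {"offset":[2,0,0],"twist":0,"grip":0},
    {"offset":[2.5,0,0],"twist":0,"grip":0},
    {"offset":[3,0,0],"twist":0,"grip":0},
    {"offset":[3,0,0],"twist":0,"grip":0},
  ],
)

```text
time: 4.58
tool_pos: [0.5094, -0.1494, 0.1917]
tool_rot: [0.0, 0.982, 0.186, 0.0]
contact_force: [-0.5, 1.2, -1.1]
gripper_width: 0.0
```

Emit:
play_rows(
  increments=[
    {"offset":[0.4,0,0],"twist":0,"grip":0},
    {"offset":[0.8,0,0],"twist":0,"grip":0},
    {"offset":[0.8,0,0],"twist":0,"grip":0},
  ],
)

```text
time: 4.83
tool_pos: [0.5101, -0.1491, 0.1917]
tool_rot: [0.0, 0.982, 0.186, 0.0]
contact_force: [-0.5, 0.4, -0.2]
gripper_width: -0.001
```

```bash
python3 - <<'E'
from h import *
rep(False)
E
```

```text
t 4.8333 tool jig [-26.6 -56.7] z 0.1917 yaw 0.3749 F jig [-0.3  0.6] -0.2
```

Emit:
play_rows(
  increments=[
    {"offset":[0.3,0,0],"twist":0,"grip":0},
    {"offset":[0.6,0,0],"twist":0,"grip":0},
    {"offset":[0.6,0,0],"twist":0,"grip":0},
  ],
)

```text
time: 5.08
tool_pos: [0.5106, -0.1488, 0.1917]
tool_rot: [-0.0, 0.982, 0.186, 0.0]
contact_force: [-0.4, 0.8, 0.5]
gripper_width: -0.002
```

```bash
python3 - <<'E'
from h import *
rep(False)
E
```

```text
t 5.0833 tool jig [-26.  -56.7] z 0.1917 yaw 0.3748 F jig [-0.1  0.9] 0.5
```

Emit:
play_rows(
  increments=[
    {"offset":[0.3,0,0],"twist":0,"grip":0},
    {"offset":[0.6,0,0],"twist":0,"grip":0},
    {"offset":[0.6,0,0],"twist":0,"grip":0},
  ],
)

```text
time: 5.33
tool_pos: [0.5112, -0.1486, 0.1917]
tool_rot: [-0.0, 0.982, 0.186, 0.0]
contact_force: [0.2, -0.4, -0.1]
gripper_width: 0.0
```

```bash
python3 - <<'E'
from h import *
a=rep();cv2.imwrite("pics/w4.png",a);r,s=block(a,60);print(r,s)
E
```

```text
t 5.3333 tool jig [-25.4 -56.7] z 0.1917 yaw 0.3749 F jig [ 0.  -0.5] -0.1
((537.6351928710938, -138.83615112304688), (33.35009765625, 44.692169189453125), 21.94187355041504) [ 270  188  112   76 7374]
```

Emit:
play_rows(
  increments=[
    {"offset":[0.3,0,0],"twist":0,"grip":0},
    {"offset":[0.6,0,0],"twist":0,"grip":0},
    {"offset":[0.6,0,0],"twist":0,"grip":0},
  ],
)

```text
time: 5.63
tool_pos: [0.5117, -0.1485, 0.1917]
tool_rot: [0.0, 0.982, 0.186, -0.0]
contact_force: [-0.7, -0.7, 0.4]
gripper_width: 0.002
```

Emit:
play_rows(
  increments=[
    {"offset":[0.2,0,0],"twist":0,"grip":0},
    {"offset":[0.4,0,0],"twist":0,"grip":0},
    {"offset":[0.4,0,0],"twist":0,"grip":0},
  ],
)

```text
time: 5.88
tool_pos: [0.5119, -0.1485, 0.1917]
tool_rot: [0.0, 0.982, 0.186, -0.0]
contact_force: [-1.8, -3.0, 1.3]
gripper_width: -0.001
```

```bash
python3 - <<'E'
from h import *
a=rep()
cv2.imwrite("pics/w5.png",cv2.resize(a[120:290,180:440],None,fx=3,fy=3,interpolation=cv2.INTER_CUBIC));r,s=block(a,60);print(r,s)
E
```

```text
t 5.8833 tool jig [-24.7 -56.9] z 0.1917 yaw 0.375 F jig [-2.8 -2.2] 1.3
((538.0162353515625, -138.76419067382812), (33.004730224609375, 44.68446350097656), 21.86918067932129) [ 269  189  112   75 7321]
```

View pics/w5.png

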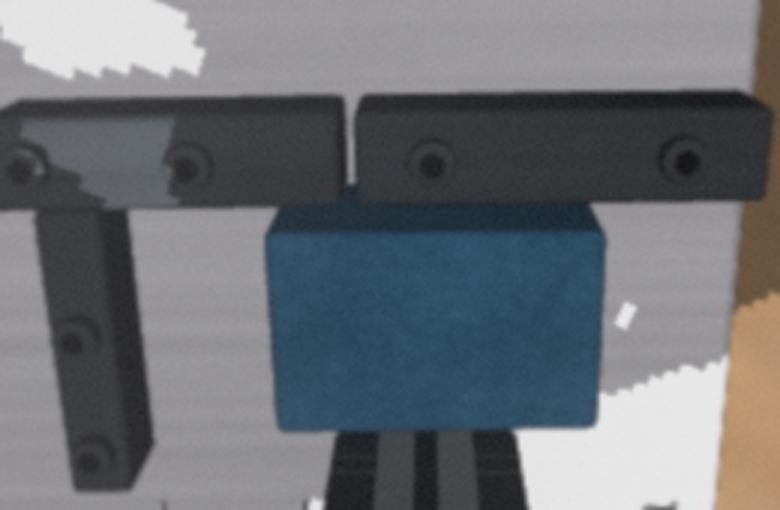

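Emit:
play_rows(
  increments=[
    {"offset":[-10,0,0],"twist":0,"grip":0},
    {"offset":[-20,0,0],"twist":0,"grip":0},
    {"offset":[-22,20,0],"twist":0,"grip":0},
    {"offset":[-22,42,0],"twist":0,"grip":0},
    {"offset":[-22,52,0],"twist":0,"grip":0},
  ],
)

```text
time: 6.35
tool_pos: [0.5105, -0.2063, 0.1921]
tool_rot: [0.0, 0.983, 0.186, 0.001]
contact_force: [1.4, -0.1, -0.9]
gripper_width: 0.001
```

Emit:
play_rows(
  increments=[
    {"offset":[10,1,0],"twist":0,"grip":0},
    {"offset":[24,1,0],"twist":0,"grip":0},
    {"offset":[38,1,0],"twist":0,"grip":0},
    {"offset":[46,1,0],"twist":0,"grip":0},
    {"offset":[46,1,0],"twist":0,"grip":0},
  ],
)

```text
time: 6.77
tool_pos: [0.5549, -0.1878, 0.1919]
tool_rot: [-0.0, 0.982, 0.187, 0.0]
contact_force: [-0.9, -0.4, 0.7]
gripper_width: 0.0
```

```bash
python3 - <<'E'
from h import *
a=rep()
cv2.imwrite("pics/w6.png",a)
E
```

```text
t 6.7667 tool jig [   0.7 -109.3] z 0.1919 yaw 0.3763 F jig [-1. -0.] 0.7
```

View pics/w6.png

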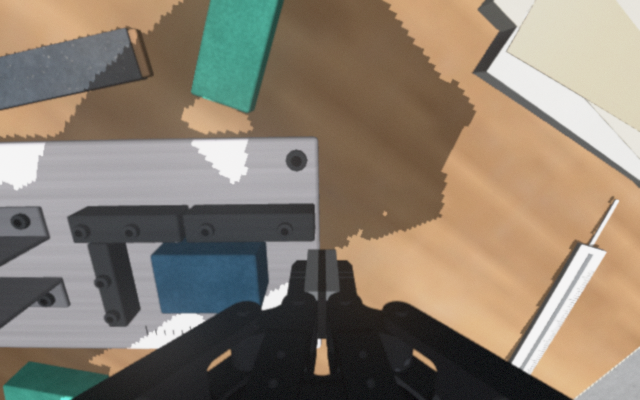

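Emit:
play_rows(
  increments=[
    {"offset":[0,-4,0],"twist":0,"grip":0},
    {"offset":[0,-8,0],"twist":0,"grip":0},
    {"offset":[0,-12,0],"twist":0,"grip":0},
    {"offset":[0,-15,0],"twist":0,"grip":0},
    {"offset":[0,-18,0],"twist":0,"grip":0},
  ],
)

```text
time: 7.23
tool_pos: [0.5468, -0.1717, 0.1917]
tool_rot: [-0.0, 0.983, 0.186, -0.0]
contact_force: [0.7, 0.3, 0.5]
gripper_width: -0.001
```

Emit:
play_rows(
  increments=[
    {"offset":[0,-3,0],"twist":0,"grip":0},
    {"offset":[0,-6,0],"twist":0,"grip":0},
    {"offset":[0,-9,0],"twist":0,"grip":0},
    {"offset":[0,-12,0],"twist":0,"grip":0},
    {"offset":[0,-14,0],"twist":0,"grip":0},
  ],
)

```text
time: 7.65
tool_pos: [0.542, -0.1587, 0.1917]
tool_rot: [-0.0, 0.982, 0.186, -0.0]
contact_force: [-0.6, -0.7, 0.3]
gripper_width: -0.002
```

Emit:
play_rows(
  increments=[
    {"offset":[0,-0.7,0],"twist":0,"grip":0},
    {"offset":[0,-1,0],"twist":0,"grip":0},
    {"offset":[0,-1,0],"twist":0,"grip":0},
  ],
)

```text
time: 7.9
tool_pos: [0.5418, -0.158, 0.1917]
tool_rot: [-0.0, 0.982, 0.186, 0.0]
contact_force: [-0.0, 0.3, 0.1]
gripper_width: -0.001
```

```bash
python3 - <<'E'
from h import *
a=rep()
r,s=block(a,60);print(r,s)
cv2.imwrite("pics/w7.png",cv2.resize(a[150:320,130:390],None,fx=3,fy=3,interpolation=cv2.INTER_CUBIC))
E
```

```text
t 7.9 tool jig [ -0.5 -76.8] z 0.1917 yaw 0.3749 F jig [0.1 0.3] 0.1
((532.7939453125, -123.29991149902344), (34.592430114746094, 41.6716194152832), 22.931962966918945) [ 200  241   90   71 5345]
```

View pics/w7.png

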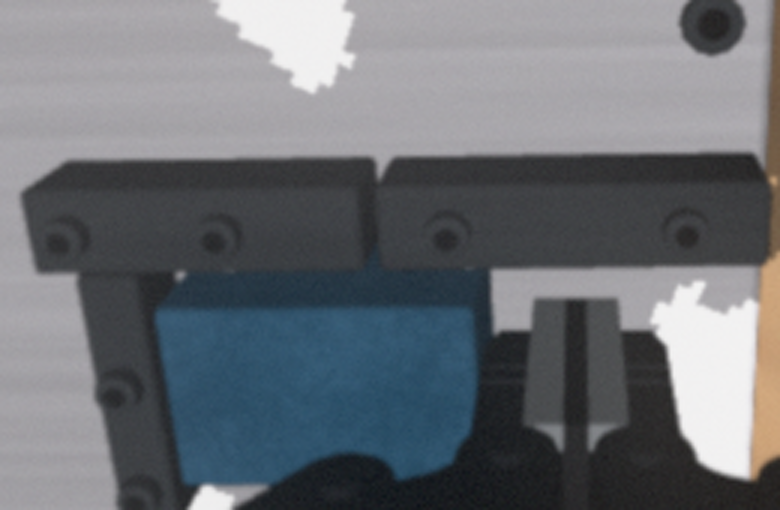

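Emit:
play_rows(
  increments=[
    {"offset":[0,-0.4,0],"twist":0,"grip":0},
    {"offset":[0,-0.8,0],"twist":0,"grip":0},
    {"offset":[0,-0.8,0],"twist":0,"grip":0},
  ],
)

```text
time: 8.2
tool_pos: [0.5415, -0.1574, 0.1917]
tool_rot: [-0.0, 0.982, 0.186, 0.0]
contact_force: [-0.9, 0.0, 0.4]
gripper_width: -0.0
```

Emit:
play_rows(
  increments=[
    {"offset":[0,-0.4,0],"twist":0,"grip":0},
    {"offset":[0,-0.8,0],"twist":0,"grip":0},
    {"offset":[0,-0.8,0],"twist":0,"grip":0},
  ],
)

```text
time: 8.45
tool_pos: [0.5411, -0.1566, 0.1917]
tool_rot: [-0.0, 0.982, 0.186, -0.0]
contact_force: [-0.7, -0.8, -0.8]
gripper_width: -0.003
```

Emit:
play_rows(
  increments=[
    {"offset":[0,-0.3,0],"twist":0,"grip":0},
    {"offset":[0,-0.6,0],"twist":0,"grip":0},
    {"offset":[0,-0.6,0],"twist":0,"grip":0},
  ],
)

```text
time: 8.7
tool_pos: [0.5409, -0.156, 0.1917]
tool_rot: [-0.0, 0.982, 0.186, -0.0]
contact_force: [0.8, -0.8, -1.4]
gripper_width: -0.001
```

```bash
python3 - <<'E'
from h import *
rep(False)
E
```

```text
t 8.7 tool jig [ -0.5 -74.6] z 0.1917 yaw 0.3749 F jig [ 0.5 -1. ] -1.4
```

Emit:
play_rows(
  increments=[
    {"offset":[0,-0.3,0],"twist":0,"grip":0},
    {"offset":[0,-0.6,0],"twist":0,"grip":0},
    {"offset":[0,-0.6,0],"twist":0,"grip":0},
  ],
)

```text
time: 8.95
tool_pos: [0.5407, -0.1555, 0.1917]
tool_rot: [-0.0, 0.982, 0.186, 0.0]
contact_force: [0.2, -0.6, -0.6]
gripper_width: -0.004
```

Emit:
play_rows(
  increments=[
    {"offset":[0,-0.3,0],"twist":0,"grip":0},
    {"offset":[0,-0.6,0],"twist":0,"grip":0},
    {"offset":[0,-0.6,0],"twist":0,"grip":0},
  ],
)

```text
time: 9.2
tool_pos: [0.5405, -0.1549, 0.1917]
tool_rot: [-0.0, 0.982, 0.186, -0.0]
contact_force: [-0.1, 0.7, 0.3]
gripper_width: -0.002
```

```bash
python3 - <<'E'
from h import *
rep(False)
E
```

```text
t 9.2 tool jig [ -0.5 -73.4] z 0.1917 yaw 0.3748 F jig [0.2 0.7] 0.3
```

Emit:
play_rows(
  increments=[
    {"offset":[0,-0.3,0],"twist":0,"grip":0},
    {"offset":[0,-0.6,0],"twist":0,"grip":0},
    {"offset":[0,-0.6,0],"twist":0,"grip":0},
  ],
)

```text
time: 9.45
tool_pos: [0.5403, -0.1543, 0.1917]
tool_rot: [-0.0, 0.982, 0.186, -0.0]
contact_force: [0.8, -0.3, -0.5]
gripper_width: 0.001
```

Emit:
play_rows(
  increments=[
    {"offset":[0,-0.3,0],"twist":0,"grip":0},
    {"offset":[0,-0.5,0],"twist":0,"grip":0},
    {"offset":[0,-0.5,0],"twist":0,"grip":0},
  ],
)

```text
time: 9.7
tool_pos: [0.5401, -0.1539, 0.1917]
tool_rot: [-0.0, 0.982, 0.186, -0.0]
contact_force: [-0.3, -0.3, 0.1]
gripper_width: 0.002
```

```bash
python3 - <<'E'
from h import *
a=rep()
cv2.imwrite("pics/w8.png",cv2.resize(a[150:320,130:390],None,fx=3,fy=3,interpolation=cv2.INTER_CUBIC))
E
```

```text
t 9.7 tool jig [ -0.5 -72.3] z 0.1917 yaw 0.3748 F jig [-0.4 -0.1] 0.1
```

View pics/w8.png

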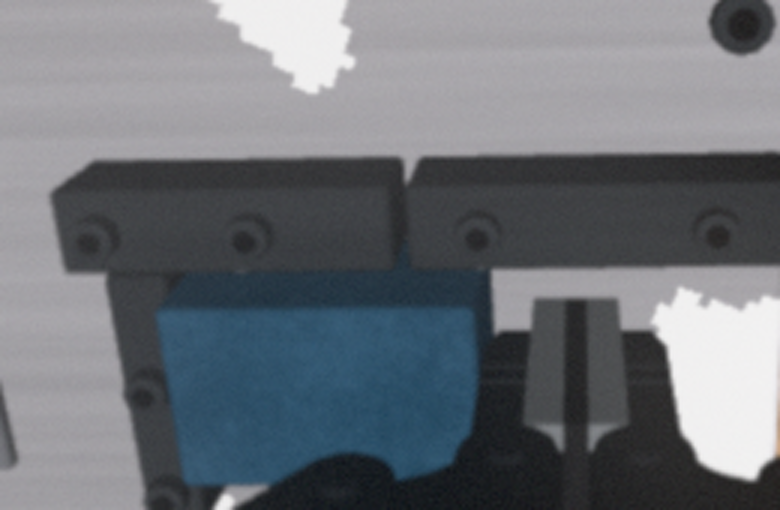

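Emit:
play_rows(
  increments=[
    {"offset":[0,-0.3,0],"twist":0,"grip":0},
    {"offset":[0,-0.6,0],"twist":0,"grip":0},
    {"offset":[0,-0.6,0],"twist":0,"grip":0},
  ],
)

```text
time: 10.0
tool_pos: [0.5399, -0.1533, 0.1917]
tool_rot: [-0.0, 0.982, 0.186, -0.0]
contact_force: [1.0, 0.0, 1.3]
gripper_width: -0.001
```

Emit:
play_rows(
  increments=[
    {"offset":[0,-0.3,0],"twist":0,"grip":0},
    {"offset":[0,-0.5,0],"twist":0,"grip":0},
    {"offset":[0,-0.5,0],"twist":0,"grip":0},
  ],
)

```text
time: 10.25
tool_pos: [0.5397, -0.1529, 0.1917]
tool_rot: [-0.0, 0.982, 0.186, -0.0]
contact_force: [0.1, -0.6, 0.0]
gripper_width: 0.002
```

```bash
python3 - <<'E'
from h import *
rep(False)
E
```

```text
t 10.25 tool jig [ -0.5 -71.2] z 0.1917 yaw 0.3748 F jig [-0.2 -0.6] 0.0
```

Emit:
play_rows(
  increments=[
    {"offset":[0,-0.3,0],"twist":0,"grip":0},
    {"offset":[0,-0.6,0],"twist":0,"grip":0},
    {"offset":[0,-0.6,0],"twist":0,"grip":0},
  ],
)

```text
time: 10.5
tool_pos: [0.5394, -0.1523, 0.1917]
tool_rot: [-0.0, 0.982, 0.186, -0.0]
contact_force: [-0.3, -0.2, -0.2]
gripper_width: -0.001
```

Emit:
play_rows(
  increments=[
    {"offset":[0,-0.3,0],"twist":0,"grip":0},
    {"offset":[0,-0.5,0],"twist":0,"grip":0},
    {"offset":[0,-0.5,0],"twist":0,"grip":0},
  ],
)

```text
time: 10.75
tool_pos: [0.5393, -0.1518, 0.1917]
tool_rot: [0.0, 0.982, 0.186, 0.0]
contact_force: [-0.4, -0.8, 0.5]
gripper_width: -0.001
```

```bash
python3 - <<'E'
from h import *
rep(False)
E
```

```text
t 10.75 tool jig [ -0.5 -70.1] z 0.1917 yaw 0.3749 F jig [-0.6 -0.6] 0.5
```

```bash
python3 - <<'E'
from h import *
a=rep()
cv2.imwrite("pics/w9.png",cv2.resize(a[200:330,130:320],None,fx=4,fy=4,interpolation=cv2.INTER_CUBIC))
print(((unproj("wrist",[(182.7,253.3),(192,311.7),(287,253)],.036)[:,:2]-t)@R).round(4))
E
```

```text
t 10.75 tool jig [ -0.5 -70.1] z 0.1917 yaw 0.3749 F jig [-0.6 -0.6] 0.5
[[ 0.0157 -0.0103]
 [-0.014  -0.0102]
 [ 0.0158 -0.0546]]
```

View pics/w9.png

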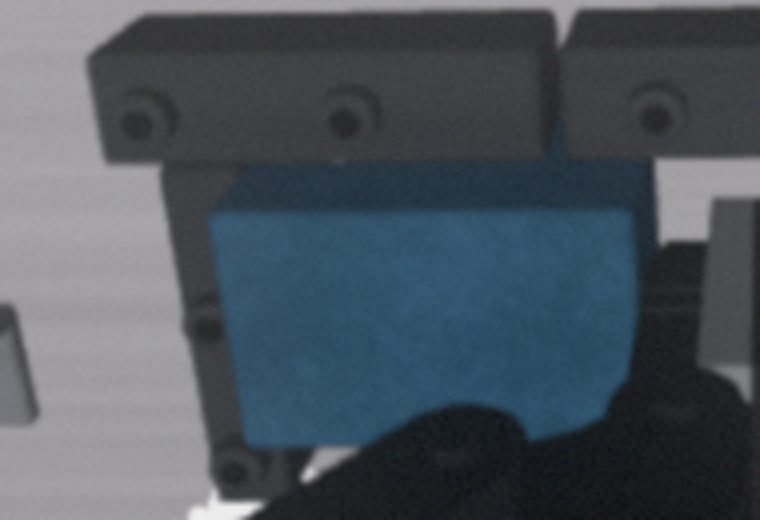

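Emit:
play_rows(
  increments=[
    {"offset":[0,-0.3,0],"twist":0,"grip":0},
    {"offset":[0,-0.5,0],"twist":0,"grip":0},
    {"offset":[0,-0.5,0],"twist":0,"grip":0},
  ],
)

```text
time: 11.05
tool_pos: [0.5392, -0.1516, 0.1919]
tool_rot: [0.0, 0.982, 0.186, 0.0]
contact_force: [-0.4, -2.1, 0.8]
gripper_width: -0.001
```

Emit:
play_rows(
  increments=[
    {"offset":[0,-0.3,0],"twist":0,"grip":0},
    {"offset":[0,-0.5,0],"twist":0,"grip":0},
    {"offset":[0,-0.5,0],"twist":0,"grip":0},
  ],
)

```text
time: 11.3
tool_pos: [0.5391, -0.1514, 0.1921]
tool_rot: [0.001, 0.982, 0.186, 0.0]
contact_force: [0.4, -5.3, 0.2]
gripper_width: -0.004
```

```bash
python3 - <<'E'
from h import *
rep(False)
E
```

```text
t 11.3 tool jig [ -0.5 -69.6] z 0.1921 yaw 0.375 F jig [-1.6 -5.1] 0.2
```

Emit:
play_rows(
  increments=[
    {"offset":[0,6,0],"twist":0,"grip":0},
    {"offset":[0,13,0],"twist":0,"grip":0},
    {"offset":[-18,13,0],"twist":0,"grip":0},
    {"offset":[-36,13,0],"twist":0,"grip":0},
    {"offset":[-46,13,0],"twist":0,"grip":0},
  ],
)

```text
time: 11.72
tool_pos: [0.4998, -0.1802, 0.191]
tool_rot: [-0.001, 0.983, 0.186, -0.001]
contact_force: [-0.6, 0.1, 0.7]
gripper_width: 0.001
```

Emit:
play_rows(
  increments=[
    {"offset":[0,-15,0],"twist":0,"grip":0},
    {"offset":[0,-30,0],"twist":0,"grip":0},
    {"offset":[4,-45,0],"twist":0,"grip":0},
    {"offset":[10,-45,0],"twist":0,"grip":0},
    {"offset":[14,-45,0],"twist":0,"grip":0},
  ],
)

```text
time: 12.13
tool_pos: [0.4978, -0.1313, 0.1917]
tool_rot: [-0.0, 0.982, 0.187, 0.0]
contact_force: [1.2, -0.2, 0.7]
gripper_width: 0.001
```

```bash
python3 - <<'E'
from h import *
a=rep(); cv2.imwrite("pics/w10.png",a); r,s=block(a,60);print(r,s)
E
```

```text
t 12.1333 tool jig [-31.5 -35.7] z 0.1917 yaw 0.3769 F jig [ 1.1 -0.7] 0.7
((529.1986083984375, -116.15391540527344), (32.368263244628906, 45.1855354309082), 22.56351089477539) [ 258  175  114   76 7667]
```

Emit:
play_rows(
  increments=[
    {"offset":[2,0,0],"twist":0,"grip":0},
    {"offset":[4,0,0],"twist":0,"grip":0},
    {"offset":[5,0,0],"twist":0,"grip":0},
    {"offset":[6,0,0],"twist":0,"grip":0},
    {"offset":[6,0,0],"twist":0,"grip":0},
  ],
)

```text
time: 12.6
tool_pos: [0.5032, -0.1309, 0.1917]
tool_rot: [-0.0, 0.983, 0.186, -0.0]
contact_force: [0.2, -1.2, -0.8]
gripper_width: -0.002
```

Emit:
play_rows(
  increments=[
    {"offset":[0.2,0,0],"twist":0,"grip":0},
    {"offset":[0.5,0,0],"twist":0,"grip":0},
    {"offset":[0.5,0,0],"twist":0,"grip":0},
  ],
)

```text
time: 12.85
tool_pos: [0.5034, -0.1306, 0.1917]
tool_rot: [-0.0, 0.983, 0.186, -0.0]
contact_force: [-0.3, -0.4, -0.0]
gripper_width: 0.002
```

```bash
python3 - <<'E'
from h import *
rep(False)
E
```

```text
t 12.85 tool jig [-26.  -37.1] z 0.1917 yaw 0.3746 F jig [-0.4 -0.3] -0.0
```

Emit:
play_rows(
  increments=[
    {"offset":[0.2,0,0],"twist":0,"grip":0},
    {"offset":[0.4,0,0],"twist":0,"grip":0},
    {"offset":[0.4,0,0],"twist":0,"grip":0},
  ],
)

```text
time: 13.1
tool_pos: [0.5039, -0.1304, 0.1917]
tool_rot: [0.0, 0.982, 0.186, 0.0]
contact_force: [-0.6, -0.0, -1.1]
gripper_width: 0.003
```

```bash
python3 - <<'E'
from h import *
rep(False)
E
```

```text
t 13.1 tool jig [-25.5 -37.1] z 0.1917 yaw 0.3748 F jig [-0.6  0.2] -1.1
```

Emit:
play_rows(
  increments=[
    {"offset":[0.3,0,0],"twist":0,"grip":0},
    {"offset":[0.6,0,0],"twist":0,"grip":0},
    {"offset":[0.6,0,0],"twist":0,"grip":0},
  ],
)

```text
time: 13.35
tool_pos: [0.5043, -0.1302, 0.1917]
tool_rot: [0.0, 0.982, 0.186, -0.0]
contact_force: [-1.7, -0.2, 0.8]
gripper_width: 0.002
```

Emit:
play_rows(
  increments=[
    {"offset":[0.2,0,0],"twist":0,"grip":0},
    {"offset":[0.4,0,0],"twist":0,"grip":0},
    {"offset":[0.4,0,0],"twist":0,"grip":0},
  ],
)

```text
time: 13.6
tool_pos: [0.5045, -0.1301, 0.1917]
tool_rot: [0.0, 0.982, 0.186, -0.001]
contact_force: [-4.5, -1.1, 4.0]
gripper_width: 0.003
```

```bash
python3 - <<'E'
from h import *
rep(False)
E
```

```text
t 13.6 tool jig [-24.8 -37.1] z 0.1917 yaw 0.3751 F jig [-4.6  0.6] 4.0
```

Emit:
play_rows(
  increments=[
    {"offset":[-8,0,0],"twist":0,"grip":0},
    {"offset":[-20,0,0],"twist":0,"grip":0},
    {"offset":[-20,0,-40],"twist":0,"grip":0},
    {"offset":[-20,0,-80],"twist":0,"grip":0},
    {"offset":[-20,0,-120],"twist":0,"grip":0},
  ],
)

```text
time: 14.02
tool_pos: [0.4848, -0.1373, 0.3119]
tool_rot: [-0.001, 0.983, 0.186, -0.001]
contact_force: [0.9, -0.0, 0.2]
gripper_width: 0.001
```

Emit:
play_rows(
  increments=[
    {"offset":[0,0,-25],"twist":0,"grip":0},
    {"offset":[0,0,-48],"twist":0,"grip":0},
    {"offset":[10,0,-48],"twist":0,"grip":0},
    {"offset":[10,0,-48],"twist":0,"grip":0},
  ],
)

```text
time: 14.35
tool_pos: [0.496, -0.1337, 0.3614]
tool_rot: [0.001, 0.982, 0.186, 0.002]
contact_force: [0.6, -0.4, 0.0]
gripper_width: 0.003
```

```bash
python3 - <<'E'
from h import *
a=rep(); cv2.imwrite("pics/w11.png",cv2.resize(a,None,fx=1.25,fy=1.25)); r,s=block(a,90);print(r,s,(np.array(r[0])/1e3-t)@R)
find("wrist",["fence_corner","wax_block","lever_pivot","lever_grip","clamp_spindle"])
E
```

```text
t 14.35 tool jig [-34.1 -37.2] z 0.3614 yaw 0.3748 F jig [ 0.5 -0.6] 0.0
((524.6030883789062, -115.77192687988281), (27.502500534057617, 42.46139144897461), 21.44571304321289) [292 130  49  32 821] [-0.00085567 -0.03115557]
wrist tip_of fence_corner 0.72 [529.4 -93.7   9.2]
wrist tip_of wax_block 0.74 [ 523.2 -116.8    6. ]
wrist tip_of wax_block 0.44 [486.6 -28.  123.6]
wrist tip_of lever_pivot 0.9 [479.7 -14.8  44.5]
wrist tip_of lever_pivot 0.21 [529.  -88.8   8.4]
wrist tip_of lever_grip 0.75 [460.9  35.  135.1]
wrist tip_of lever_grip 0.69 [376.   30.2  -3.3]
wrist tip_of clamp_spindle 0.95 [486.3 -28.3 123.6]
```

View pics/w11.png

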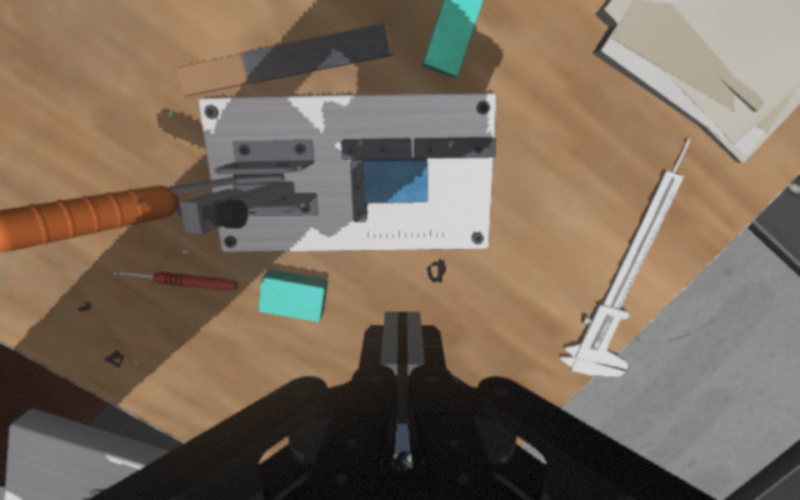

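Emit:
play_rows(
  increments=[
    {"offset":[8,-36,0],"twist":0,"grip":0},
    {"offset":[16,-72,0],"twist":0,"grip":0},
    {"offset":[24,-110,0],"twist":0,"grip":0},
    {"offset":[33,-146,0],"twist":0,"grip":0},
    {"offset":[33,-151,0],"twist":0,"grip":0},
  ],
)

```text
time: 15.07
tool_pos: [0.4697, 0.0227, 0.3586]
tool_rot: [-0.001, 0.982, 0.189, -0.001]
contact_force: [0.5, -0.7, -0.0]
gripper_width: -0.003
```

Emit:
play_rows(
  increments=[
    {"offset":[0,0,12],"twist":0,"grip":0},
    {"offset":[0,0,22],"twist":0,"grip":0},
    {"offset":[0,0,30],"twist":0,"grip":0},
    {"offset":[0,0,30],"twist":0,"grip":0},
  ],
)

```text
time: 15.4
tool_pos: [0.4702, 0.0179, 0.3261]
tool_rot: [-0.001, 0.983, 0.185, -0.003]
contact_force: [0.5, 0.8, 0.2]
gripper_width: 0.001
```

```bash
python3 - <<'E'
from h import *
rep(False); s=manip.grab_frame("scene"); b=manip.grab_frame("top")
find("scene",["lever_grip"]);find("top",["lever_grip"])
for q in(.08,.25,.35,.5,.7,.85,.95,1.02):
    th=np.pi/3-q; r=105; print(q,"tooly",round(74+r*np.cos(th)-9.5*np.sin(th)-14+2,1),"tcpz",round(173+52+r*np.sin(th)+9.5*np.cos(th),1))
E
```

```text
t 15.4 tool jig [ -2.1 113.2] z 0.3261 yaw 0.3729 F jig [0.8 0.5] 0.2
scene tip_of lever_grip 0.64 [643.9 374.4  -7. ]
scene tip_of lever_grip 0.61 [463.8  37.1 134.6]
0.08 tooly 113.8 tcpz 316.8
0.25 tooly 128.6 tcpz 306.8
0.35 tooly 136.4 tcpz 299.7
0.5 tooly 146.7 tcpz 287.7
0.7 tooly 157.5 tcpz 269.7
0.85 tooly 163.1 tcpz 254.9
0.95 tooly 165.6 tcpz 244.6
1.02 tooly 166.7 tcpz 237.4
```

Emit:
play_rows(
  increments=[
    {"offset":[0,-4,7],"twist":0,"grip":0},
    {"offset":[0,-9,13],"twist":0,"grip":0},
    {"offset":[0,-15,20],"twist":0,"grip":0},
    {"offset":[0,-19,23],"twist":0,"grip":0},
    {"offset":[0,-23,27],"twist":0,"grip":0},
  ],
)

```text
time: 16.02
tool_pos: [0.4621, 0.041, 0.302]
tool_rot: [0.0, 0.982, 0.187, -0.0]
contact_force: [-0.6, -0.7, 0.4]
gripper_width: -0.002
```

Emit:
play_rows(
  increments=[
    {"offset":[0,-5,6],"twist":0,"grip":0},
    {"offset":[0,-10,12],"twist":0,"grip":0},
    {"offset":[0,-14,18],"twist":0,"grip":0},
    {"offset":[0,-18,24],"twist":0,"grip":0},
    {"offset":[0,-21,30],"twist":0,"grip":0},
  ],
)

```text
time: 16.43
tool_pos: [0.4544, 0.0605, 0.2716]
tool_rot: [-0.0, 0.982, 0.186, -0.0]
contact_force: [-0.3, -0.0, -0.2]
gripper_width: 0.001
```

```bash
python3 - <<'E'
from h import *
rep(False); s=manip.grab_frame("scene"); b=manip.grab_frame("top")
find("scene",["lever_grip","clamp_spindle"]);find("top",["lever_grip","clamp_spindle"])
cv2.imwrite("pics/s2.png",s);cv2.imwrite("pics/t2.png",b)
E
```

```text
t 16.4333 tool jig [ -1.1 158.6] z 0.2716 yaw 0.3751 F jig [-0.3  0.1] -0.2
scene tip_of lever_grip 0.48 [449.9  70.1  81.6]
scene tip_of lever_grip 0.44 [645.7 373.3  -5.8]
top tip_of clamp_spindle 0.35 [ 529.7 -117.1   55.3]
```

Emit:
play_rows(
  increments=[
    {"offset":[0,-2,4],"twist":0,"grip":0},
    {"offset":[0,-4,8],"twist":0,"grip":0},
    {"offset":[0,-5,12],"twist":0,"grip":0},
    {"offset":[0,-6,16],"twist":0,"grip":0},
    {"offset":[0,-6,18],"twist":0,"grip":0},
  ],
)

```text
time: 17.15
tool_pos: [0.4526, 0.0658, 0.2544]
tool_rot: [-0.0, 0.982, 0.186, 0.0]
contact_force: [-0.5, 0.2, 2.1]
gripper_width: -0.001
```

Emit:
play_rows(
  increments=[
    {"offset":[0,-0.5,3],"twist":0,"grip":0},
    {"offset":[0,-1,6],"twist":0,"grip":0},
    {"offset":[0,-1.5,9],"twist":0,"grip":0},
    {"offset":[0,-2,12],"twist":0,"grip":0},
    {"offset":[0,-2,12],"twist":0,"grip":0},
  ],
)

```text
time: 17.57
tool_pos: [0.4513, 0.0673, 0.2414]
tool_rot: [-0.0, 0.982, 0.186, -0.001]
contact_force: [0.4, 0.5, -0.7]
gripper_width: -0.002
```

```bash
python3 - <<'E'
from h import *
rep(False); s=manip.grab_frame("scene")
find("scene",["lever_grip","clamp_spindle"])
E
```

```text
t 17.5667 tool jig [ -1.4 166.1] z 0.2414 yaw 0.3749 F jig [0.6 0.3] -0.7
scene tip_of lever_grip 0.44 [449.   80.   49.1]
scene tip_of clamp_spindle 0.57 [ 4.029e+02 -7.360e+01  4.000e-01]
scene tip_of clamp_spindle 0.23 [645.  375.8  -4.5]
```

Emit:
play_rows(
  increments=[
    {"offset":[0,0,1.5],"twist":0,"grip":0},
    {"offset":[0,0,3],"twist":0,"grip":0},
    {"offset":[0,0,3],"twist":0,"grip":0},
  ],
)

```text
time: 17.97
tool_pos: [0.4518, 0.0673, 0.2394]
tool_rot: [-0.0, 0.982, 0.186, -0.0]
contact_force: [0.9, -0.2, 0.2]
gripper_width: 0.0
```

Emit:
play_rows(
  increments=[
    {"offset":[0,0,-25],"twist":0,"grip":0},
    {"offset":[0,0,-60],"twist":0,"grip":0},
    {"offset":[0,0,-95],"twist":0,"grip":0},
    {"offset":[-35,0,-110],"twist":0,"grip":0},
    {"offset":[-65,20,-115],"twist":0,"grip":0},
  ],
)

```text
time: 18.38
tool_pos: [0.3988, 0.026, 0.3589]
tool_rot: [0.0, 0.982, 0.189, 0.003]
contact_force: [-0.0, -1.9, 1.4]
gripper_width: -0.002
```

Emit:
play_rows(
  increments=[
    {"offset":[-5,40,0],"twist":0,"grip":0},
    {"offset":[-5,80,0],"twist":0,"grip":0},
    {"offset":[-5,118,0],"twist":0,"grip":0},
    {"offset":[-5,135,0],"twist":0,"grip":0},
    {"offset":[-5,135,0],"twist":0,"grip":0},
  ],
)

```text
time: 18.8
tool_pos: [0.4441, -0.1054, 0.3551]
tool_rot: [0.001, 0.983, 0.184, 0.0]
contact_force: [0.6, 0.7, -0.1]
gripper_width: -0.004
```

```bash
python3 - <<'E'
from h import *
a=rep(); 
find("wrist",["fence_corner","wax_block","lever_pivot","lever_grip","clamp_spindle"])
b=manip.grab_frame("top");find("top",["wax_block","lever_grip","clamp_spindle"])
s=manip.grab_frame("scene");find("scene",["wax_block","lever_grip","clamp_spindle"])
f=lambda i,P,w:(lambda p:cv2.resize(i[max(p[1]-w*3//4,0):max(p[1]-w*3//4,0)+w*3//2,p[0]-w:p[0]+w],(400,300),interpolation=cv2.INTER_CUBIC))(P.astype(int))
C=[[.51,-.06,.03]]
m=np.vstack([np.hstack([f(b,proj("top",C)[0],75),f(s,proj("scene",C)[0],65)]),cv2.copyMakeBorder(cv2.resize(a[:340,:],(560,298)),0,2,0,240,cv2.BORDER_CONSTANT)])
cv2.imwrite("pics/fin.png",m)
E
```

```text
t 18.8 tool jig [-71.8   8.2] z 0.3551 yaw 0.3704 F jig [0.8 0.5] -0.1
wrist tip_of fence_corner 0.78 [531.9 -87.9   9.1]
wrist tip_of wax_block 0.96 [ 522.8 -112.7    8.5]
wrist tip_of lever_pivot 0.88 [481.3 -11.2  48.5]
wrist tip_of lever_grip 0.56 [443.3  83.2  56.1]
wrist tip_of clamp_spindle 0.79 [ 524.8 -111.5   57.8]
top tip_of wax_block 0.49 [ 529.3 -122.4    8.3]
top tip_of wax_block 0.42 [644.3 371.7  -3.1]
top tip_of lever_grip 0.76 [448.6  77.7  55.9]
top tip_of clamp_spindle 0.48 [ 524.3 -113.7   55.6]
scene tip_of wax_block 0.56 [ 523.2 -119.1   14.9]
scene tip_of clamp_spindle 0.36 [403.4 -74.5   1.4]
```

View pics/fin.png

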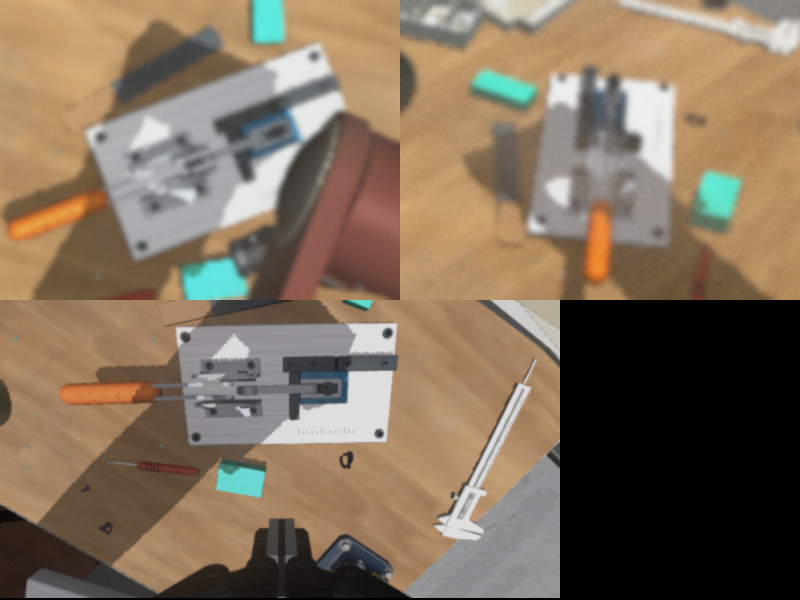

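```bash
python3 -c "
from plant import manip; print(manip.job_done())"
```

```text
the job is handed in; nothing more can be done
None
```

The wax block is seated in the jig's corner and the clamp lever is pushed over and locked. I handed the job in at about 19 s of the 54 s allowed, with the arm well clear.

- **Pushing the block:** I used the shut fingertips only. I slid the block to the back rail first, where it squared up and I felt about 3 N. I then slid it along the rail to the end stop (about 5 N) and nudged it against the rail once more (about 5 N). At no point was it gripped or lifted.
- **Clamping:** I pushed the lever down along its arc. The arm settled onto the block, there was about 2 N of resistance, and then the force dropped to nothing as the lever passed its dead point. With the finger lifted away, the grip measured 56 mm above the desk in both the wrist and top cameras. Locked should be about 55 mm, and the dead point about 67 mm.
- **Final picture:** The block is square in the corner with the spindle tip on top of it. The green block, flat block, scriber and sanding stick looked to be where they had been. The punch and tape were out of that view, but I never worked near them.

**Checks that were weaker or disagreed:**
- The picture measurements of the jig and block differed by 2 to 4 mm, so I relied on the contact forces to judge that the block was snug.
- I did not push the block against the end stop again after the last nudge to the rail.
- A last 3 mm downward press on the lever, meant to feel the locked stop, met no force. The lock is therefore judged from the lever's height and from it staying down.
- In the last look, the scene camera did not find the lever or the spindle correctly.

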